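# Release the large bung from the spring-gate dispenser

### The job

The twin dispenser on the bench holds one rubber bung in each of its two clear shafts. Drop the larger bung into the pocket below it: take the upright black grip of the slide gate under its shaft, pull the sprung gate straight out to its stop, hold it there about a second until the bung has fallen, then let the gate spring fully shut. The smaller bung must stay in its shaft, with both gates shut at the end.

Things in the scene. Friction and masses are not known exactly. Their poses are not given: they have to be found in the camera images.
- dispenser: fixed twin dispenser, 110 x 250 mm grey base, 106 mm high. Origin: centre of its underside, on the bench; -x points out of its front, +y to its left. Two lanes, at y = +60 (left) and -60 mm (right), each an open clear square shaft (48 mm inside, z 70 to 106 mm) over a steel slide gate (bung stands at z 69) over a pocket (floor z 10, 76 x 62 mm). Spring barrels at the outer sides
- left_grip (a point): half-way-up point of the left gate's black upright grip: a block 18 mm along the pull, 24 mm across it, 67 to 117 mm over the bench (this point 92 mm), 85 mm before its shaft's axis when shut, 48 mm free behind. Moves with the gate; axes parallel to the dispenser's. Steel bars at z 64 to 69 mm join its foot to the gate behind and to the spring rod on the outer side
- right_grip (a point): the same point of the right gate's grip, an identical block
- left_gate (a joint): travel of the left gate: 0 shut, 0.065 m pulled out to its stop along the dispenser's -x. A spring shuts it: about 3 N when shut, 7.5 N at the stop; it does not latch and runs back by itself when let go. A bung falls once it is 0.03 to 0.055 m out
- right_gate (a joint): the same for the right gate
- large_bung_centre (a point): centre (half-way up) of the larger bung, red-brown rubber, tapered, 35 mm across and 30 mm high, standing in one of the shafts (which one varies)
- small_bung_centre (a point): centre (half-way up) of the smaller bung, black rubber, tapered, 23 mm across and 24 mm high, standing in the other shaft

How it is judged:
By the outcome, as a careful person would: the job done as asked, in the order asked, and still so for the second after the job is handed in, with the robot touching nothing.
It also fails if it takes over 32 s, if anything falls off the work surface, if the arm or the gripper's body presses on something with over 40 N, if the wrist force passes 120 N, or if a joint passes its speed limit or range.

### The arm

A 7-joint arm with a two-finger parallel gripper is mounted at the origin on a cart in front of the work surface, level with it; the furniture and walls round the work are solid. World frame = base frame: x ahead of the robot, y to its left, z up, the work surface at z = 0. Lengths are in m, angles in rad, forces in N, time in s.
With the tool pointing down it reaches from about 0.4 to 0.875 m from the base axis. Payload 6.5 kg.
Tool frame: the origin (TCP) lies on the mounting face of the last link; the fingertips stand 173 mm ahead of it and the grasp point (between the pads) lies 155 mm ahead of it; z points along the fingers, y is the line along which they close (so a half turn about z gives the same grasp; the last joint's range is limited). The gripper opens to 85 mm and grips with 20 to 120 N. Pads are 22 mm wide; open, the fingers measure 114 mm over their backs; the gripper's body (76 mm by 85 mm) begins 54 mm behind the grasp point. The pads swing forward as they close: fully open they stand 13 mm farther back than shut.
Start: joints at [1.058, 0.536, -0.004, 1.538, 0.003, 1.067, -0.071], TCP at [0.281, -0.586, 0.405] pointing down, gripper open.
Joint ranges: [-2.7, 2.7], [-0.37, 2.16], [-1.27, 1.26], [0.24, 2.4], [-1.31, 4.45], [0.19, 1.91], [-2.76, 2.76]. Speed limits (rad/s): [2.39, 2.39, 3.14, 3.14, 3.14, 3.14, 3.14].

### API

Orientations are given as a rotation vector (axis times angle).
In Python, from workcell import r gives the robot as it stands.
- The arm moves only by the shell command python3 -m jog 'ROWS' [FORCE]. ROWS is text: rows parted by semicolons, each of 7 numbers parted by spaces: the turn, a rotation vector about the tool's x, y, z in degrees, then the shift along the tool's x, y, z in cm, then the opening, from 0 (shut) to 1 (fully open). In form: wx wy wz x y z claw; .... A call has 1 to 10 rows; each row is the pose to reach, as a shift and turn from the pose commanded when the call began, along the tool's axes at that moment; what a row does not reach only later rows make up. A row lasts 1/8 s, in which the tool goes at most 62.5 mm and 10.7 degrees, less where a joint would pass 70% of its speed; a pose out of reach is approached as far as the arm can. A call with a gripper value outside its range is refused whole. The fingers move at their own pace and stop on an object; FORCE is the grip in N (left out, the last holds). Time passes only in rows, so rows that repeat a pose let the fingers close. It gives the time, the measured TCP pose, the force, the opening and the grip force at its end, in the units of the state.
- r.observe(): the state, without advancing time (a new reading comes with each control period).
- r.read_camera(name): name is "scene" or "top" or "wrist"; returns the picture (420x560x3 uint8, blue, green, red); there is no depth.
- r.camera_info(name): a dict with "fx", "fy", "cx", "cy" (pixels), "xyz" and "orientation" of the camera in the world; the wrist camera has in their place "T_tool_cam" (4x4, takes a point from camera to tool coordinates, whose origin is the TCP and whose axes are the flange's). Camera axes: x right, y down, z forward; pixel columns grow to the right and rows downward; lengths in m; the calibration is good to about 2 mm. A picture is of the moment at which its call begins: read the wrist's pose just before it. camera_info takes no time and is no camera call.
- r.finish_job(): hands the job in; it is judged then, once.
The state is a dict: "clock": time; "qpos": joint angles; "joint_velocities": joint speeds; "effort": joint torques, N m; "eef_pos": TCP position; "orientation": TCP orientation; "ft_force": force on the tool from outside, world axes, zero at the start; "torque": the same for the moment, N m; "grip_width": opening from 0.0 (shut) to 1.0 (fully open); "gripper_force": force on a finger pad.
Only numpy, scipy, OpenCV 4.12 (cv2) and the standard library are available. Lean on these libraries where they do the work, as an engineer would, in place of code of your own. Each camera call takes 0.05 s, during which the arm holds its last target. There are 200 camera calls.

## Working session

There is one attempt and no reset: what is moved stays moved. The work goes in short steps, Python scripts to look and compute and a shell command to move; the robot and the scene stay as the last step left them, time stands still between calls to the robot, and variables do not carry over. Pictures are saved under pics/ and viewed, at most 10 in all, crops included, and the job is handed in when it is done.

```bash
mkdir -p pics
python3 - <<'E'
from workcell import r
import cv2
s=r.observe();print(s)
for n in("scene","top"):
    print(n,r.camera_info(n)); cv2.imwrite(f"pics/{n}0.png",r.read_camera(n))
print(r.camera_info("wrist"))
E
```

```text
{'clock': 0.0, 'qpos': array([ 1.05779078,  0.53717362, -0.00446609,  1.53888211,  0.00256611,
        1.06732469, -0.07121507]), 'joint_velocities': array([ 0.00011409,  0.00058398,  0.00038652, -0.00145181, -0.00124304,
       -0.00105799,  0.00030624]), 'effort': array([ 2.79947762e-04, -5.83413541e+01,  1.04871668e+00, -2.59103090e+01,
        1.23230513e-02,  9.62569116e-03,  9.38669405e-05]), 'eef_pos': array([ 0.2807297 , -0.58587423,  0.40380423]), 'orientation': array([-3.06182517e+00, -6.95734865e-01,  7.52527623e-04]), 'ft_force': array([ 0.74934811,  0.68128939, -0.37116305]), 'torque': array([ 0.03235483, -0.02107481,  0.01689318]), 'gripper_force': 0.0, 'grip_width': 1.0012759712832682}
scene {'fx': 479.3375614474967, 'fy': 479.3375614474967, 'cx': 278.2090704908957, 'cy': 214.0143021186049, 'xyz': array([ 0.24946681, -0.42505606,  0.65383477]), 'orientation': array([-2.23397829,  0.60469477, -0.28288466])}
top {'fx': 529.8271749641407, 'fy': 529.8271749641407, 'cx': 272.0528785009554, 'cy': 207.4073054372478, 'xyz': array([0.50533617, 0.11759771, 0.93667689]), 'orientation': array([-2.1747595 ,  2.17508077, -0.09738914])}
{'fx': 298.84501754128524, 'fy': 298.84501754128524, 'cx': 281.2226418930387, 'cy': 205.5127797915431, 'T_tool_cam': array([[ 6.70739788e-04, -9.44919824e-01, -3.27301202e-01,
         8.39413433e-02],
       [ 9.99999762e-01,  5.80262360e-04,  3.74084241e-04,
        -9.90490794e-04],
       [-1.63559047e-04, -3.27301375e-01,  9.44919988e-01,
         3.15723306e-02],
       [ 0.00000000e+00,  0.00000000e+00,  0.00000000e+00,
         1.00000000e+00]])}
```

View pics/top0.png

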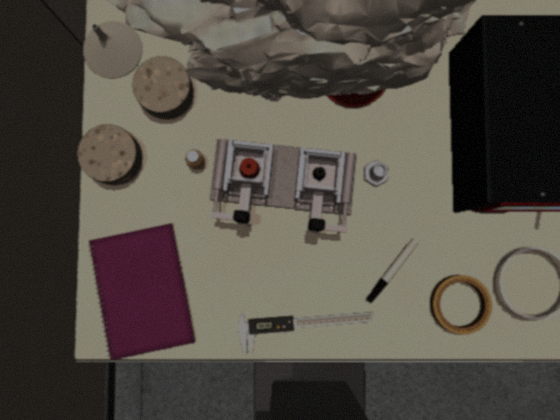

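View pics/scene0.png

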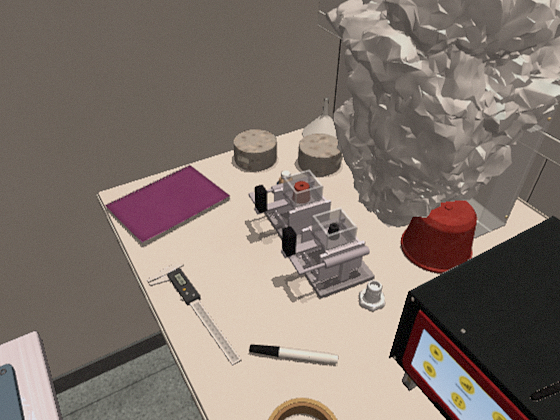

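Top view: the red-brown bung is at (249,168) in the left shaft and the black one at (319,173) in the right. The grips are at about (242,217) and (317,225). The scene view agrees, so the left gate is the one to pull. Next I measure the grips.

```bash
cat > h.py <<'E'
import numpy as np,cv2
from scipy.spatial.transform import Rotation as R
from workcell import r
def ray(n,p):
    c=r.camera_info(n);return c["xyz"],R.from_rotvec(c["orientation"]).as_matrix()@np.array([(p[0]-c["cx"])/c["fx"],(p[1]-c["cy"])/c["fy"],1])
def plane(n,p,z):
    o,d=ray(n,p);return o+d*(z-o[2])/d[2]
def tri(a,b):
    (o1,d1),(o2,d2)=a,b
    t=np.linalg.lstsq(np.c_[d1,-d2],o2-o1,rcond=None)[0]
    p,q=o1+t[0]*d1,o2+t[1]*d2;return (p+q)/2,np.linalg.norm(p-q)
def blobs(im,win,mx=45):
    x0,y0,x1,y1=win;m=np.zeros(im.shape[:2],np.uint8)
    m[y0:y1,x0:x1]=(im[y0:y1,x0:x1].max(2)<mx)*255
    n,l,s,c=cv2.connectedComponentsWithStats(m)
    return [(s[i],c[i],l==i) for i in range(1,n) if s[i][4]>30]
E
python3 - <<'E'
from h import *
t=cv2.imread("pics/top0.png");s=cv2.imread("pics/scene0.png")
T=blobs(t,(225,200,340,240));S=blobs(s,(250,180,300,260))
for b in T:
    print("top",b[0],b[1].round(1),plane("top",b[1],.105).round(4), cv2.minAreaRect(np.argwhere(b[2])[:,::-1].astype(np.float32)))
for b in S: print("scene",b[0],b[1].round(1),plane("scene",b[1],.092).round(4))
for a in T:
  for b in S:
    p,e=tri(ray("top",a[1]),ray("scene",b[1]));print(p.round(4),e.round(4))
cv2.imwrite("pics/c1.png",np.hstack([cv2.resize(t[130:245,200:365],None,fx=4,fy=4,interpolation=cv2.INTER_CUBIC)]))
E
```

```text
top [234 211  16  13 171] [241.3 216.7] [0.5659 0.1665 0.105 ] ((241.5, 217.0), (15.0, 12.0), 0.0)
top [309 219  15  13 169] [315.9 224.8] [0.5531 0.0493 0.105 ] ((316.0, 225.0), (12.0, 14.0), 90.0)
scene [255 185  12  28 273] [260.2 198.5] [0.5675 0.1698 0.092 ]
scene [282 226  14  31 340] [288.5 241. ] [0.5549 0.0502 0.092 ]
[0.5664 0.1673 0.0943] 0.0006
[ 0.5968  0.1615 -0.0252] 0.0498
[0.5315 0.0637 0.1868] 0.0369
[0.5537 0.0484 0.0941] 0.0
```

View pics/c1.png

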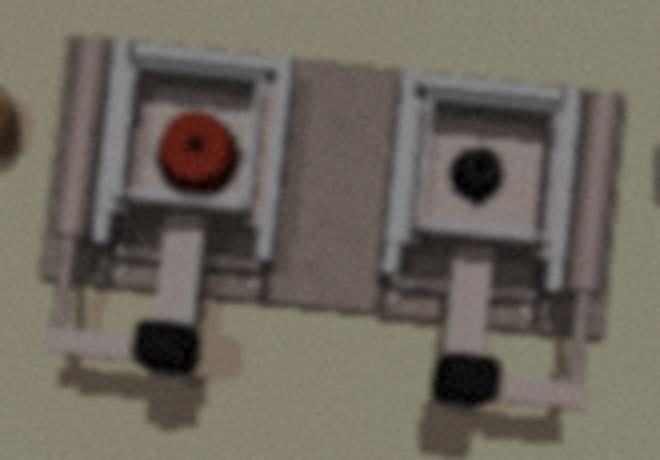

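The crop confirms the large bung is on the left, with both gates shut. Triangulation puts the left grip at (0.5664, 0.1673, 0.092), and the dispenser yaw is about -6.2°. Next I compute the approach.

```bash
cat >> h.py <<'E'
YAW=-np.arctan2(.0127,.118)
XD=np.array([np.cos(YAW),np.sin(YAW),0]);YD=np.array([-XD[1],XD[0],0])
def go(grasp):
    """tool-frame turn (deg) and shift (cm) to put grasp point at 'grasp', fingers down, closing along YD"""
    s=r.observe();A=R.from_rotvec(s["orientation"]).as_matrix()
    for g in(1,-1):
        B=np.c_[g*XD,-g*YD,[0,0,-1]]
        print("turn",np.degrees(R.from_matrix(A.T@B).as_rotvec()).round(2),"shift",(A.T@(np.array(grasp)+[0,0,.155]-s["eef_pos"])*100).round(2))
E
python3 - <<'E'
from h import *
print(np.degrees(YAW)); go([.5663,.1673,.245]); go([.5663,.1673,.095])
print(R.from_rotvec(r.observe()["orientation"]).as_matrix().round(3))
E
```

```text
-6.142933397893472
turn [-9.000e-02  3.000e-02  3.175e+01] shift [ 58.3  -55.58   0.47]
turn [-4.0000e-02 -1.1000e-01 -1.4825e+02] shift [ 58.3  -55.58   0.47]
turn [-9.000e-02  3.000e-02  3.175e+01] shift [ 58.31 -55.56  15.47]
turn [-4.0000e-02 -1.1000e-01 -1.4825e+02] shift [ 58.31 -55.56  15.47]
[[ 0.902  0.432 -0.001]
 [ 0.432 -0.902  0.001]
 [-0.    -0.002 -1.   ]]
```

```bash
python3 -m jog '0 0 2 3 -3 0 1; 0 0 4 6.5 -6.5 0 1; 0 0 6 10 -10 0 1; 0 0 8 13.5 -13 0 1; 0 0 10 17 -16.5 0 1; 0 0 12 20.5 -20 0 1; 0 0 14 24 -23 0 1; 0 0 16 27.5 -26.5 0 1; 0 0 18 31 -30 0 1; 0 0 20 34.5 -33 0 1' 50; python3 -c "
from h import *
go([.5663,.1673,.245])"
```

```text
clock: 1.35
eef_pos: [0.4495, -0.1378, 0.4046]
orientation: [-3.138, -0.152, 0.001]
ft_force: [-0.0, 0.0, -0.7]
grip_width: 1.0
gripper_force: 0.0
turn [-0.    0.03 11.7 ] shift [ 14.58 -29.23   0.45]
turn [-4.000e-02 -0.000e+00 -1.683e+02] shift [ 14.58 -29.23   0.45]
```

```bash
python3 -m jog '0 0 2 2 -4 0 1; 0 0 4 4 -8 0 1; 0 0 6 6 -12 0 1; 0 0 8 8 -16 0 1; 0 0 10 10 -20 0 1; 0 0 11.7 12 -24 0 1; 0 0 11.7 13.5 -27 0 1; 0 0 11.7 14.3 -28.6 0 1; 0 0 11.7 14.3 -28.6 0 1' 50
python3 - <<'E'
from h import *
go([.5663,.1673,.095])
s=r.observe();im=r.read_camera("wrist");cv2.imwrite("pics/w1.png",im)
c=r.camera_info("wrist");T=np.eye(4);T[:3,:3]=R.from_rotvec(s["orientation"]).as_matrix();T[:3,3]=s["eef_pos"];W=T@c["T_tool_cam"]
for b in blobs(im,(0,0,560,420),40):
    if b[0][4]>3000 and 0: continue
    p=b[1];d=W[:3,:3]@[(p[0]-c["cx"])/c["fx"],(p[1]-c["cy"])/c["fy"],1];print(b[0],b[1].round(1),(W[:3,3]+d*(.105-W[2,3])/d[2]).round(4))
E
```

```text
clock: 2.48
eef_pos: [0.5637, 0.1597, 0.4043]
orientation: [3.137, -0.165, -0.001]
ft_force: [-0.7, -1.0, -0.4]
grip_width: 1.0
gripper_force: 0.0
turn [0.   0.04 0.13] shift [ 0.19 -0.79 15.43]
turn [-7.0000e-02  1.0000e-02 -1.7987e+02] shift [ 0.19 -0.79 15.43]
[93  3 18  8 60] [102.3   6.4] [0.7301 0.2812 0.105 ]
[386  85  28  24 421] [397.4  96.6] [0.6406 0.0537 0.105 ]
[260 177  25  29 666] [272.3 191. ] [0.5694 0.1679 0.105 ]
[377 177  40  29 895] [396.5 190.9] [0.5574 0.0527 0.105 ]
[466 184  34  37  78] [483.  201.7] [ 0.5382 -0.0289  0.105 ]
[440 226  31  31 371] [454.5 241.2] [ 0.4992 -0.0055  0.105 ]
[    0   265   560   155 43356] [284.2 370.5] [0.3504 0.1789 0.105 ]
[294 278  53  24 707] [319.6 289.1] [0.4578 0.1307 0.105 ]
[204 334  12  36 163] [209.4 349.1] [0.391  0.2603 0.105 ]
```

View pics/w1.png

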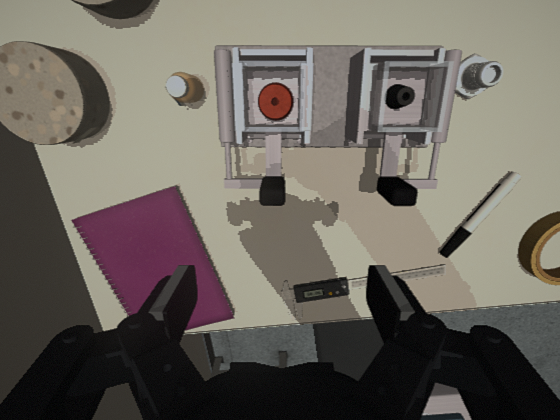

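The wrist view shows the dispenser square to the tool. The left grip at (272,191) gives (0.569, 0.168), which agrees with the first fix, so I descend and close.

```bash
python3 -m jog '0 0 0 0.2 -0.8 3 1; 0 0 0 0.2 -0.8 7 1; 0 0 0 0.2 -0.8 10.5 1; 0 0 0 0.2 -0.8 13 1; 0 0 0 0.2 -0.8 14.5 1; 0 0 0 0.2 -0.8 15.4 1; 0 0 0 0.2 -0.8 15.4 1' 50
python3 - <<'E'
from h import *
go([.567,.1675,.095])
cv2.imwrite("pics/w2.png",r.read_camera("wrist"))
E
```

```text
clock: 3.4
eef_pos: [0.5667, 0.1664, 0.2508]
orientation: [3.137, -0.168, -0.0]
ft_force: [-0.3, 0.8, 0.5]
grip_width: 1.0
gripper_force: 0.0
turn [0.02 0.   0.02] shift [ 0.02 -0.11  0.08]
turn [-0.0000e+00  3.0000e-02 -1.7998e+02] shift [ 0.02 -0.11  0.08]
```

View pics/w2.png

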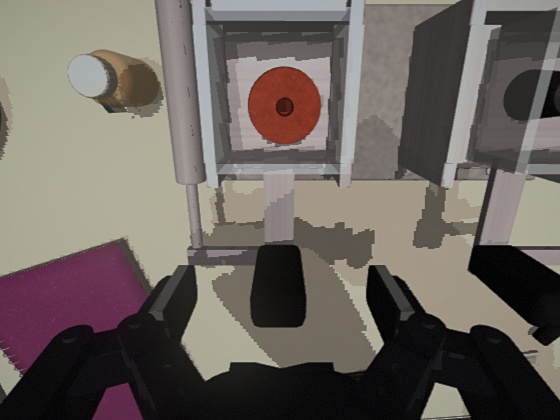

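The left grip, at about (278,285), is centred between the pads at (195) and (368). Closing.

```bash
python3 -m jog '0 0 0 0 -0.1 0 0.5; 0 0 0 0 -0.1 0 0.2; 0 0 0 0 -0.1 0 0; 0 0 0 0 -0.1 0 0; 0 0 0 0 -0.1 0 0; 0 0 0 0 -0.1 0 0' 50
```

```text
clock: 4.2
eef_pos: [0.5668, 0.1679, 0.251]
orientation: [-3.137, 0.167, -0.0]
ft_force: [-1.3, -0.4, 4.4]
grip_width: 0.273
gripper_force: 50.0
```

```bash
python3 -m jog '0 0 0 -0.5 0 0 0; 0 0 0 -1.2 0 0 0; 0 0 0 -2.2 0 0 0; 0 0 0 -3.2 0 0 0; 0 0 0 -4.2 0 0 0; 0 0 0 -5.2 0 0 0; 0 0 0 -5.8 0 0 0; 0 0 0 -6.2 0 0 0; 0 0 0 -6.4 0 0 0; 0 0 0 -6.4 0 0 0' 50; python3 -c "
from h import *
print((r.observe()['eef_pos']-[.5668,.1679,.251])@np.c_[XD,YD],r.observe()['ft_force']@XD)"
```

```text
clock: 5.45
eef_pos: [0.5036, 0.1746, 0.251]
orientation: [-3.136, 0.167, -0.004]
ft_force: [6.6, -0.9, -1.8]
grip_width: 0.269
gripper_force: 49.4
[-0.06357189 -0.00014302] 6.658238733542553
```

```bash
python3 -m jog '0 0 0 -0.1 0 0 0; 0 0 0 -0.2 0 0 0; 0 0 0 -0.2 0 0 0; 0 0 0 -0.2 0 0 0; 0 0 0 -0.2 0 0 0; 0 0 0 -0.2 0 0 0; 0 0 0 -0.2 0 0 0; 0 0 0 -0.2 0 0 0; 0 0 0 -0.2 0 0 0; 0 0 0 -0.2 0 0 0' 50
python3 - <<'E'
from h import *
print((r.observe()['eef_pos']-[.5668,.1679,.251])@np.c_[XD,YD],r.observe()['ft_force']@XD)
a=r.read_camera("wrist");b=r.read_camera("top")[130:245,200:365]
cv2.imwrite("pics/h3.png",np.hstack([cv2.resize(a,(400,300)),cv2.resize(b,(400,300))]))
E
```

```text
clock: 6.7
eef_pos: [0.5017, 0.1747, 0.2509]
orientation: [-3.136, 0.167, -0.004]
ft_force: [7.5, -0.2, -1.3]
grip_width: 0.274
gripper_force: 49.4
[-0.06542511 -0.00015681] 7.437029572827776
```

View pics/h3.png

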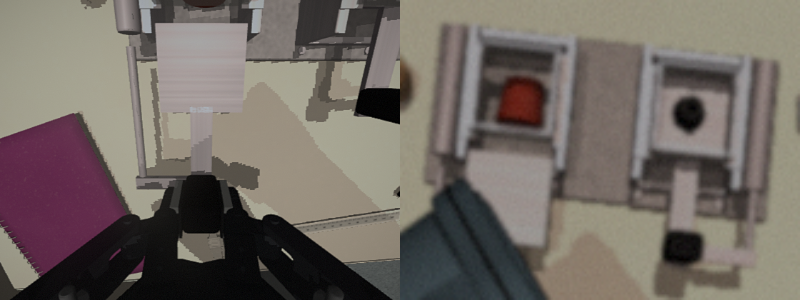

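The left gate is out and the red bung has dropped and tipped over in the pocket, at (522,102) in the right half. I pull slightly further to confirm the stop.

```bash
python3 -m jog '0 0 0 -0.1 0 0 0; 0 0 0 -0.2 0 0 0; 0 0 0 -0.2 0 0 0; 0 0 0 -0.2 0 0 0' 50
python3 - <<'E'
from h import *
print((r.observe()['eef_pos']-[.5668,.1679,.251])@np.c_[XD,YD],r.observe()['ft_force']@XD)
b=r.read_camera("top")[135:200,215:285];cv2.imwrite("pics/h4.png",cv2.resize(b,None,fx=7,fy=7,interpolation=cv2.INTER_CUBIC))
E
```

```text
clock: 7.3
eef_pos: [0.5011, 0.1747, 0.251]
orientation: [-3.135, 0.168, -0.009]
ft_force: [13.3, 0.6, -7.9]
grip_width: 0.275
gripper_force: 49.6
[-0.06603099 -0.00031122] 13.133747394061396
```

View pics/h4.png

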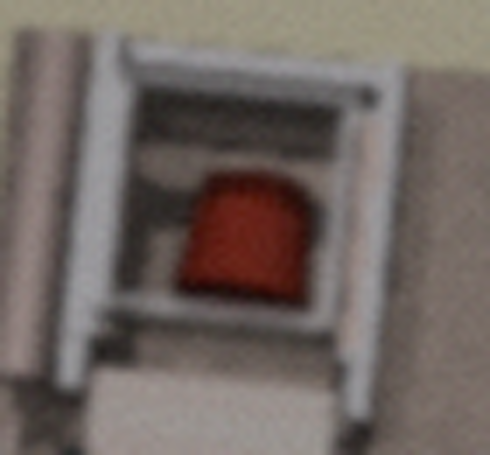

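The gate is at its stop, since the force rose to 13 N, and the bung is lying on the pocket floor. I let the spring take the gate back, then release it.

```bash
python3 -m jog '0 0 0 1 0 0 0; 0 0 0 2 0 0 0; 0 0 0 3 0 0 0; 0 0 0 4 0 0 0; 0 0 0 5 0 0 0; 0 0 0 5.8 0 0 0; 0 0 0 6.2 0 0 0; 0 0 0 6.2 0 0 1; 0 0 0 6.2 0 0 1; 0 0 0 6.2 0 0 1' 50; python3 -m jog '0 0 0 0 0 0 1; 0 0 0 0 0 0 1; 0 0 0 0 0 -2 1; 0 0 0 0 0 -5 1; 0 0 0 0 0 -9 1; 0 0 0 0 0 -13 1; 0 0 0 -5 0 -15 1; 0 0 0 -8 4 -15 1; 0 0 0 -8 8 -15 1; 0 0 0 -8 8 -15 1' 50
python3 - <<'E'
from h import *
t=r.read_camera("top");cv2.imwrite("pics/t5.png",t)
for b in blobs(t,(225,200,340,240)): print(b[0],b[1],plane("top",b[1],.105).round(4))
w=r.read_camera("wrist");cv2.imwrite("pics/e5.png",np.hstack([cv2.resize(w,(400,300)),cv2.resize(t[130:245,200:365],(400,300))]))
E
```

```text
clock: 8.6
eef_pos: [0.5599, 0.1685, 0.2501]
orientation: [3.137, -0.166, -0.003]
ft_force: [0.8, 0.1, 0.3]
grip_width: 0.902
gripper_force: 0.0
clock: 9.85
eef_pos: [0.4724, 0.0945, 0.4021]
orientation: [3.135, -0.175, 0.002]
ft_force: [0.1, 1.3, 0.1]
grip_width: 1.0
gripper_force: 0.0
[234 211  15  13 161] [241.19875776 216.53416149] [0.5661 0.1667 0.105 ]
[306 219  34  21 434] [322.86175115 229.10599078] [0.5463 0.0384 0.105 ]
```

View pics/e5.png

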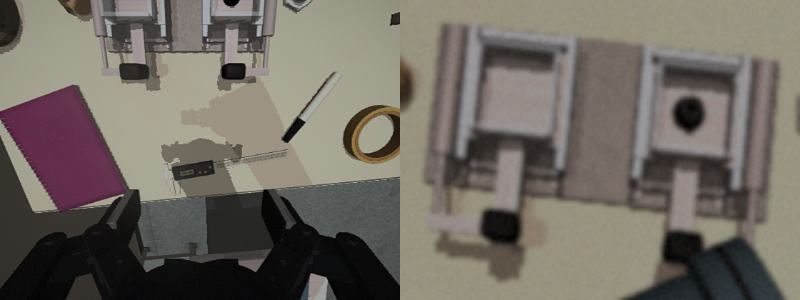

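The left grip is back at its shut position (241,217), matching the start. The red bung is out of sight beneath the closed gate, and the black bung is still standing in the right shaft. The robot is clear.

```bash
python3 -c "
from workcell import r
print(r.finish_job())"
```

```text
the job is handed in; nothing more can be done
None
```

The larger bung, in the left shaft, dropped into its pocket and now lies on its side there; the smaller bung stayed in its shaft, both gates are shut, and the job was handed in at about 10 s.

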